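# Guide the steel ram through the punch stand

### The arm

A 6-joint arm with a two-finger parallel gripper is mounted at the origin on the work surface. World frame = base frame: x ahead of the robot, y to its left, z up, the work surface at z = 0. Lengths are in mm, angles in rad, forces in N, time in s.
With the tool pointing down it reaches from about 350 to 975 mm from the base axis. Payload 4.9 kg.
Tool frame: the origin (TCP) lies between the finger pads; the fingertips stand 22 mm ahead of it and the grasp point (between the pads) lies 3 mm ahead of it; y points along the fingers, z is the direction in which the jaws open and shut, and the axes are right-handed (so a half turn about y gives the same grasp; the last joint's range is limited). The gripper opens to 85 mm and grips with 20 to 120 N. Pads are 22 mm wide; open, the fingers measure 114 mm over their backs; the gripper's body (76 mm by 85 mm) begins 54 mm behind the grasp point. The pads swing forward as they close: fully open they stand 13 mm farther back than shut.
Start: joints at [-1.233, 0.053, 1.613, -0, 1.476, -0.119], TCP at [275.666, -560.901, 253.304] pointing down, gripper open.
Joint ranges: [-3.01, 3.01], [-1.01, 2.22], [0.06, 2.58], [-1.02, 4.17], [0.09, 2.62], [-3.14, 3.14]. Speed limits (rad/s): [2.57, 2.57, 3.14, 3.14, 3.14, 3.14].

### API

Orientations are given as a rotation vector (axis times angle).
In Python, from rig import telemetry, cams, order gives the robot as it stands.
- The arm moves only by the tool arm_command, never from a script. Its argument "commands" is one flat list of numbers, 7 for each row, row after row: the closure, from 0 (fully open) to 1 (shut), then the shift along the tool's x, y, z as a fraction of full scale, then the turn, a rotation vector about the tool's x, y, z as a fraction of full scale. A call has 1 to 8 rows; each row shifts and turns the commanded pose from where the row before left it, along the tool's axes as they then stand; what a row does not reach is not made up. Full scale, the value 1, is 0.05 m for a shift and 5 degrees for a turn. A row lasts 1/8 s, in which the tool goes at most 62.5 mm and 10.7 degrees, less where a joint would pass 70% of its speed; a pose out of reach is approached as far as the arm can. A call with a number of a shift or a turn outside -1 to 1 is refused whole. A call with a gripper value outside its range is refused whole. The fingers move at their own pace and stop on an object; "grip_force" is the grip in N (left out, the last holds). Time passes only in rows, so rows that do not move let the fingers close. It gives the time, the measured TCP pose, the force and the opening at its end, in the units of the state.
- telemetry.read_state(): the state, without advancing time (a new reading comes with each control period).
- cams.snapshot(name): name is "scene" or "side" or "wrist"; returns a dict with "image" (400x640x3 uint8, red, green, blue), "z_map" (400x640 float32, mm along the optical axis (not along the pixel's ray), 0 where there is no reading), "mtx" (3x3 intrinsics, pixels), "R" (3x3) and "t" (3): a world point X has camera coordinates R X + t. Camera axes: x right, y down, z forward; pixel columns grow to the right and rows downward; lengths in mm; the calibration is good to about 2 mm. The wrist camera is an equidistant fisheye: a pixel r from the principal point sees the ray r / f radians off the axis. A picture is of the moment at which its call begins.
- order.close_job(): hands the job in, once; it reports no verdict.
Trained networks look in a picture, given as the dict that the camera call returned (one of the last four; its "shot" number tells which), for a name from the list of things; names that differ only in an ending like _2 or _b are one class to them, and where a whole thing is asked for, a point or a joint stands for the part that bears it (a point fixed in the world has none). Each returns a list of dicts, best first, with "conf" (0 to 1); they miss things now and then, are a little off and sometimes report something else, mostly with a low value. They report only what shows in the picture. A call takes as long as a camera call.
- cams.masks_of(picture, name): "pixels" (400x640 bool, what is visible of it) and "bbox" ([left, top, right, bottom] in pixels, round what is visible of it).
- cams.spot_point(picture, name): "centre" ([column, row] in pixels: a listed point, or the origin of a listed thing).
The state is a dict: "t": time; "joint_positions": joint angles; "joint_velocities": joint speeds; "effort": joint torques, N m; "position": TCP position; "tool_rot": TCP orientation; "ft_force": force on the tool from outside, world axes, zero at the start; "torque": the same for the moment, N m; "gripper_width": finger opening in mm.
Only numpy, scipy, OpenCV 4.12 (cv2) and the standard library are available. Lean on these libraries where they do the work, as an engineer would, in place of code of your own. Each camera call takes 0.05 s, during which the arm holds its last target.

### The job

Open the punch stand's shutter by twisting its black spring-return knob clockwise all the way to the stop, then let go so that the knob springs back by itself. Then take the ram (the long straight steel rod hanging in the wooden rack, not the mushroom-headed punch) and thread it from above, nose down, through the upper bushing and then the lower one; finish while still holding it there, upright and still, with its tip hanging about half-way down the open gap between the lower bushing and the brass medal, never touching the medal. Leave the other things on the bench where they are.

Things in the scene. Friction and masses are not known exactly. Their poses are not given: they have to be found in the camera images.
- stand: Fixed dark steel C-shaped punch stand, base 170 x 80 mm. Origin on the bench, centre of the base; z up, yaw varies. In its frame both bushings (14 mm bores, right through, brass-rimmed) lie on one vertical axis at x 0, y +45 mm; column 50 x 50 mm at y -45; knob axis at x 0, y -40. Upper arm 105 to 120 mm above the bench, lower arm 55 to 70 mm, each 50 mm square round its bushing.
- upper_bore (a point): Centre of the top mouth of the upper bushing, 120 mm above the bench. The shutter (4 mm plate, its top 125.5 mm above the bench) covers it at first.
- lower_bore (a point): Centre of the top mouth of the lower bushing, 70 mm above the bench, straight below the upper one. Its underside is 55 mm above the bench.
- medal_top (a point): Centre of the top of the brass medal (28 mm across, 3 mm thick, fixed) lying on the stand's base straight below the bushings, 15 mm above the bench; the open gap up to the lower arm is 40 mm.
- knob_grip (a point): Black knob on top of the stand: a bar 42 mm long, 14 mm wide, 34 mm tall on a disc 44 mm across. The point is on the turning axis 161 mm above the bench, where to grip; the bar lies along the point's x axis, its top 13 mm above and the disc's top 21 mm below the point. The axes turn with the knob; at rest the bar lies along the stand's x axis.
- knob (a joint): Turn of the knob in rad: 0 at rest, grows clockwise seen from above, hard stop at 1.0. A spring (0.04 N m at rest, 0.16 N m at the stop) brings it back to 0 when let go, swinging the bar between the fingers, so open them wide (60 mm or more). Turning it carries the shutter along; the shutter stays open when it returns.
- shutter (a joint): Turn of the shutter in rad about the knob's axis: about 0 when it covers the upper bushing (starts at 0 to 0.08), grows clockwise seen from above; the bushing is clear above 0.5. Light friction keeps it where it is left.
- shutter_end (a point): Point on the top of the aluminium shutter blade (26 mm wide, 4 mm thick, reaching 102 mm from the knob's axis), 85 mm from that axis.
- rack: Fixed wooden rack 160 x 80 mm, 120 mm tall; its yaw varies. Origin on the bench at its centre; z up. The two tools hang by their collars in 14 mm holes in its top board (105 to 120 mm above the bench) at x 0, y -40 and +40 mm of its frame; which tool is in which hole varies.
- ram_grip (a point): The ram, an upright steel rod 157 mm long, 0.13 to 0.25 kg: nose tapering to 6 mm over the last 10 mm, 12 mm shaft up to 105 mm, collar 22 mm across and 6 mm thick, plain grip 18 mm across and 46 mm long. Point: on the axis, mid-grip, 134 mm above the tip, 23 mm above the collar. Its collar rests on the rack's top, so the point is 149 mm above the bench; lift it 110 mm to draw it clear.
- ram_tip (a point): The flat end of the ram's nose, on its axis, 134 mm below the grip point.
- doming_head (a point): The other tool in the rack: a shorter steel doming punch with a mushroom head 28 mm across. The point is in the middle of the head, 143 mm above the bench, the top 10 mm higher: carry the ram's tip over it or round it. Leave it.
- bowl: White bowl 90 mm across, 40 mm tall, loose. Origin under its centre. Leave it.
- tray: Shallow aluminium tray 100 x 180 mm, 22 mm tall, with small brass medals in it, loose. Origin under its centre. Leave it.

How it is judged (in metres and radians):
On the way, in this order (a step that is already met when the one before it is completed fails the run):
1. the knob is twisted to its stop (value of joint knob above 0.92 rad), for 0.05 s.
2. the knob is let go and has sprung back, the shutter stays open (value of joint knob below 0.1 rad and value of joint shutter above 0.5 rad and contact force between the fingers and knob below 0.2 N), for 0.1 s.
3. the ram's nose is through the upper bushing, above the lower one (z of ram_tip in the frame of upper_bore below -0.016 m and z of ram_tip in the frame of lower_bore above 0 m and horizontal distance between ram_tip and upper_bore below 0.008 m), for 0.04 s.
At the end, for the whole second after the job is handed in: The fingers hold the ram upright (4 degrees) and still through both bushings, tip on their axis (4 mm) and 5 to 36 mm above the medal, so at least 4 mm below the lower bushing, pressing on the stand with less than 15 N. The knob is back at rest (below 0.1 rad) (z of ram_tip in the frame of medal_top between 0.005 and 0.036 m and horizontal distance between ram_tip and lower_bore below 0.004 m and horizontal distance between ram_grip and upper_bore below 0.006 m and angle between ram_tip's own z axis and vertical below 0.07 rad and contact force between the fingers and ram above 2 N and contact force between ram and stand below 15 N and linear speed of ram below 0.03 m/s and value of joint knob below 0.1 rad); the arm keeps its last pose, push and grip.
It fails at once if the ram touches the medal (contact force between ram and medal above 0.5 N).
It fails at once if the doming punch is moved more than 30 mm (distance of doming_head from where it was at the start of the episode above 0.03 m).
It fails at once if the bowl is moved more than 30 mm (distance of bowl from where it was at the start of the episode above 0.03 m).
It fails at once if the tray is moved more than 30 mm (distance of tray from where it was at the start of the episode above 0.03 m).
It also fails if it takes over 64 s, if anything falls off the work surface, if the arm or the gripper's body presses on something with over 40 N, if the wrist force passes 120 N, or if a joint passes its speed limit or range.

## Working session

There is one attempt and no reset: what is moved stays moved. The work goes in short steps, Python scripts to look and compute and a tool call to move; the robot and the scene stay as the last step left them, time stands still between calls to the robot, and variables do not carry over. Pictures are saved under pics/ and viewed, and the job is handed in when it is done.

Besides the shell and the picture viewer there is one more tool, called in YAML: its name, and indented under it one key for each argument. arm_command: Moves the arm, as the interface text tells. Its arguments: {"type":"object","properties":{"commands":{"type":"array"},"grip_force":{"type":"number"}},"required":["commands"]}

```bash
ls; mkdir -p pics; cat > h.py <<'E'
import numpy as np, cv2
from scipy.spatial.transform import Rotation as Ro
from rig import telemetry, cams, order
def save(p,n,scale=1):
    im=cv2.cvtColor(np.asarray(p["image"]),cv2.COLOR_RGB2BGR); cv2.imwrite("pics/"+n+".png",im)
def ray(p,c,fish=False):
    M=np.array(p["mtx"]); x=(c[0]-M[0,2])/M[0,0]; y=(c[1]-M[1,2])/M[1,1]
    if fish:
        r=np.hypot(x,y); s=np.sin(r)/r if r>1e-9 else 1; d=np.array([x*s,y*s,np.cos(r)])
    else: d=np.array([x,y,1.])
    return d
def atz(p,c,z,fish=False):
    R=np.array(p["R"]);t=np.array(p["t"]); d=R.T@ray(p,c,fish); o=-R.T@t
    return o+d*(z-o[2])/d[2]
def proj(p,X,fish=False):
    R=np.array(p["R"]);t=np.array(p["t"]); c=R@np.array(X,float)+t; M=np.array(p["mtx"])
    if fish:
        th=np.arctan2(np.hypot(c[0],c[1]),c[2]); h=np.hypot(c[0],c[1]); u=c[:2]/h*th
    else: u=c[:2]/c[2]
    return np.array([M[0,0]*u[0]+M[0,2],M[1,1]*u[1]+M[1,2]])
E
cat > a.py <<'E'
from h import *
s=telemetry.read_state(); print({k:np.round(v,3) for k,v in s.items()})
Z=dict(upper_bore=120,lower_bore=70,medal_top=15,knob_grip=161,shutter_end=125.5,ram_grip=149,doming_head=143,stand=0,rack=0,bowl=0,tray=0)
for n in ["scene","side","wrist"]:
    p=cams.snapshot(n); save(p,n+"0"); f=n=="wrist"
    print(n,np.round(p["mtx"],1).tolist(), "cam", np.round(-np.array(p["R"]).T@p["t"],0))
    for k,z in Z.items():
        for r in cams.spot_point(p,k)[:2]:
            print(n,k,round(r["conf"],2),np.round(r["centre"],1),np.round(atz(p,r["centre"],z,f),1))
E
python3 a.py
```

```text
pics
{'t': np.float64(0.0), 'joint_positions': array([-1.233,  0.053,  1.614,  0.   ,  1.476, -0.119]), 'joint_velocities': array([ 0.001, -0.001,  0.001,  0.   , -0.001, -0.001]), 'effort': array([ 1.0000e-03, -3.9368e+01, -3.7018e+01, -0.0000e+00,  7.0000e-03,
        0.0000e+00]), 'position': array([ 275.467, -560.381,  252.067]), 'tool_rot': array([-0.458,  1.97 , -1.966]), 'ft_force': array([ 0.022,  0.342, -0.175]), 'torque': array([-0.023,  0.004, -0.022]), 'gripper_width': np.float64(85.449)}
scene [[378.0, 0.0, 323.7], [0.0, 378.0, 193.8], [0.0, 0.0, 1.0]] cam [1005.  426.  644.]
scene upper_bore 0.6 [303.3 147.4] [ 511.2 -105.6  120. ]
scene upper_bore 0.49 [300.4 172.8] [581.1 -44.2 120. ]
scene lower_bore 0.56 [303.  161.9] [ 507.  -114.2   70. ]
scene medal_top 0.55 [309.3 180.2] [ 501.5 -100.7   15. ]
scene knob_grip 0.64 [288.9 114.7] [ 478.5 -185.   161. ]
scene ram_grip 0.64 [438.1 182.3] [442.3 204.7 149. ]
scene doming_head 0.61 [238.  211.7] [756.7 -29.1 143. ]
scene doming_head 0.57 [397.1 170.7] [460.2 120.4 143. ]
scene stand 0.62 [299.9 176.2] [ 494.7 -142.9  
[... 334 characters left out ...]
m [334. 564. 706.]
side upper_bore 0.82 [378.6 170.2] [ 509.5 -116.3  120. ]
side lower_bore 0.58 [375.  189.6] [ 511.1 -110.3   70. ]
side knob_grip 0.9 [405.5 141.2] [ 475.9 -179.3  161. ]
side shutter_end 0.63 [373. 171.] [ 517.5 -103.   125.5]
side ram_grip 0.88 [348.3 291.6] [452.6 203.9 149. ]
side doming_head 0.71 [359.7 252.4] [464.5 121.5 143. ]
side stand 0.7 [385.9 202. ] [ 494.  -154.6    0. ]
side stand 0.61 [405.8 140.3] [ 518.2 -403.     0. ]
side rack 0.72 [350.3 319.1] [459.5 160.8   0. ]
side bowl 0.97 [253.9 246.1] [706.1  82.3   0. ]
side tray 0.7 [310.7 177.6] [ 688.7 -162.8    0. ]
wrist [[309.7, 0.0, 324.6], [0.0, 309.7, 200.8], [0.0, 0.0, 1.0]] cam [ 335. -532.  373.]
```

View pics/scene0.png

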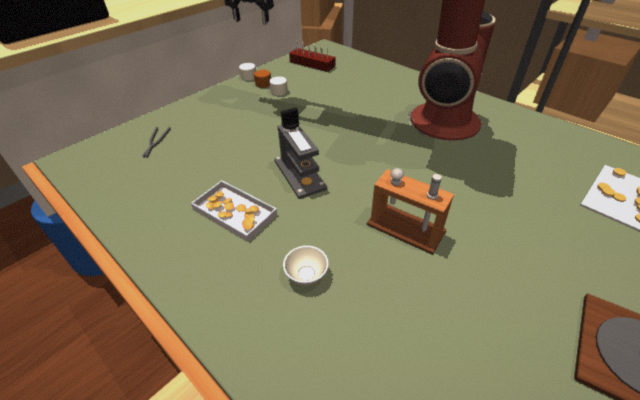

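View pics/side0.png

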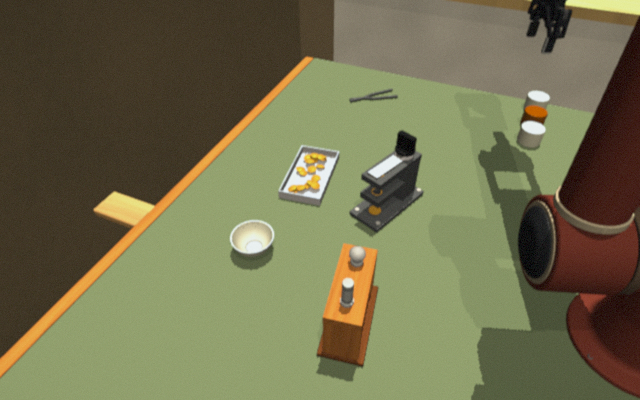

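View pics/wrist0.png

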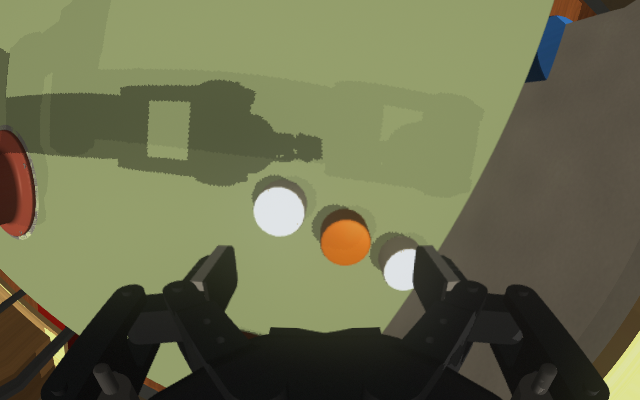

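```bash
cat >> h.py <<'E'
def tool():
    s=telemetry.read_state(); return np.array(s["position"]),Ro.from_rotvec(s["tool_rot"]).as_matrix(),s
def plan(target,jawdir=None):
    """shift in tool axes (units 50mm), turn about tool y to align jaws to jawdir (world xy), with tool pointing down"""
    p,R,s=tool(); d=np.array(target,float)-p; print("pos",p.round(1),"t",s["t"],"q",np.round(s["joint_positions"],2),"w",s["gripper_width"])
    print("shift/50 tool xyz",np.round(R.T@d/50,2),"total")
    y=np.array([0,0,-1.]); 
    if jawdir is not None:
        for sg in (1,-1):
            z=np.array([*jawdir,0.])*sg; z/=np.linalg.norm(z); x=np.cross(y,z); Rd=np.stack([x,y,z],1)
            v=Ro.from_matrix(R.T@Rd).as_rotvec(); print("turn deg tool xyz",np.round(np.degrees(v),1),"rows",np.round(np.degrees(v)/5,2))
E
python3 - <<'E'
from h import *
p,R,s=tool(); print(R.round(3))
u=np.array([33,70.]);u/=np.linalg.norm(u)
plan([477,-182,300],u)
print(np.degrees(np.arctan2(u[1],u[0]))-90)
# depth check of masks
for n in ["side","scene"]:
    p=cams.snapshot(n)
    for k in ["knob","shutter","ram_grip","doming_head"]:
        for m in cams.masks_of(p,k)[:1]:
            px=np.argwhere(m["pixels"]); z=np.array(p["z_map"])
            P=[]
            M=np.array(p["mtx"])
            for r,c in px:
                if z[r,c]>0: P.append(np.array(p["R"]).T@(z[r,c]*np.array([(c-M[0,2])/M[0,0],(r-M[1,2])/M[1,1],1])-p["t"]))
            P=np.array(P); top=P[P[:,2]>np.percentile(P[:,2],60)]
            print(n,k,m["conf"],len(P),P.mean(0).round(1),"top",top.mean(0).round(1),P.min(0).round(),P.max(0).round())
E
```

```text
[[-0.897 -0.     0.441]
 [-0.441  0.    -0.897]
 [ 0.    -1.    -0.   ]]
pos [ 275.7 -560.9  253.3] t 1.8 q [-1.23  0.05  1.61 -0.    1.48 -0.12] w 84.99721045178408
shift/50 tool xyz [-6.96 -0.93 -5.02] total
turn deg tool xyz [   0.  -128.6   -0. ] rows [  0.   -25.72  -0.  ]
turn deg tool xyz [ 0.  51.4  0. ] rows [ 0.   10.28  0.  ]
-25.240529264786787
side knob 0.68 384 [ 476.3 -177.2  153.9] top [ 475.6 -179.9  168.2] [ 457. -194.  132.] [ 497. -160.  175.]
side shutter 0.63 381 [ 494.1 -135.6  124.6] top [ 495.6 -132.9  125.9] [ 457. -182.  117.] [523. -86. 135.]
side ram_grip 0.7 343 [453.3 208.6 150.9] top [453.7 206.7 169.4] [444. 171. 118.] [475. 216. 174.]
side doming_head 0.62 271 [466.1 130.4 141.3] top [467.1 128.1 150.7] [455. 108. 118.] [480. 140. 154.]
scene shutter 0.73 251 [ 501.4 -131.1  125.6] top [ 501.1 -129.7  126.6] [ 476. -183.  120.] [526. -89. 129.]
scene ram_grip 0.7 314 [459.8 205.3 123. ] top [459.3 205.1 164.1] [445. 194.  17.] [466. 213. 174.]
scene doming_head 0.69 191 [473.3 127.6 133.7] top [471.9 126.7 150.8] [449. 110.  66.] [482. 138. 154.]
```

arm_command:
  commands: [0,-0.87,-0.12,-0.63,0,0,0,0,-0.87,-0.12,-0.63,0,0,0,0,-0.87,-0.12,-0.63,0,0,0,0,-0.87,-0.12,-0.63,0,0,0,0,-0.87,-0.12,-0.63,0,0,0,0,-0.87,-0.12,-0.63,0,0,0,0,-0.87,-0.12,-0.63,0,0,0,0,-0.87,-0.12,-0.63,0,0,0]

```text
t: 3.3
position: [477.4, -179.6, 301.8]
tool_rot: [-0.457, 1.967, -1.968]
ft_force: [0.6, 0.3, -0.7]
gripper_width: 85.3
```

arm_command:
  commands: [0,0,0,0,0,-1,0,0,0,0,0,0,-1,0,0,0,0,0,0,-1,0,0,0,0,0,0,-1,0,0,0,0,0,0,-1,0,0,0,0,0,0,-1,0,0,0,0,0,0,-1,0,0,0,0,0,0,-1,0]

```text
t: 4.3
position: [476.8, -181.2, 301.4]
tool_rot: [-0.985, 1.506, -1.507]
ft_force: [0.1, -0.4, -0.2]
gripper_width: 85.3
```

arm_command:
  commands: [0,0,0,0,0,-1,0,0,0,0,0,0,-1,0,0,0,0,0,0,-1,0,0,0,0,0,0,-1,0,0,0,0,0,0,-1,0,0,0,0,0,0,-1,0,0,0,0,0,0,-1,0,0,0,0,0,0,-1,0]

```text
t: 5.3
position: [476.8, -181.2, 301.4]
tool_rot: [-1.331, 0.997, -0.997]
ft_force: [0.5, 0.7, -0.6]
gripper_width: 85.3
```

arm_command:
  commands: [0,0,0,0,0,-1,0,0,0,0,0,0,-1,0,0,0,0,0,0,-1,0,0,0,0,0,0,-1,0,0,0,0,0,0,-1,0,0,0,0,0,0,-1,0,0,0,0,0,0,-1,0,0,0,0,0,0,-1,0]

```text
t: 6.3
position: [476.8, -181.2, 301.4]
tool_rot: [-1.521, 0.46, -0.46]
ft_force: [0.2, -0.1, 0.3]
gripper_width: 85.4
```

```bash
cat > b.py <<'E'
from h import *
import sys
p,R,s=tool();print(p.round(1),s["t"],s["joint_positions"].round(2) if hasattr(s["joint_positions"],"round") else s["joint_positions"])
Z=dict(upper_bore=120,knob_grip=161,shutter_end=125.5,ram_grip=149,doming_head=143)
p=cams.snapshot("wrist"); save(p,sys.argv[1])
for k in sys.argv[2:]:
    for r in cams.spot_point(p,k)[:2]: print(k,round(r["conf"],2),np.round(r["centre"],1),np.round(atz(p,r["centre"],Z[k],True),1))
E
python3 b.py w1 knob_grip shutter_end upper_bore; python3 - <<'E'
from h import *
plan([477,-182,300],[33,70])
E
```

```text
[ 476.8 -181.2  301.4] 6.3 [-0.51 -0.25  1.82 -0.    1.58 -1.49]
knob_grip 0.59 [317.2 202.6] [ 478.8 -190.1  161. ]
shutter_end 0.64 [404.2 175.1] [ 510.8 -108.9  125.5]
shutter_end 0.4 [553.8  38.2] [473.9 141.  125.5]
upper_bore 0.66 [403.  169.7] [ 507.  -106.5  120. ]
pos [ 476.8 -181.2  301.4] t 6.5 q [-0.51 -0.25  1.82  0.    1.58 -1.49] w 85.36283266944683
shift/50 tool xyz [ 0.01  0.03 -0.01] total
turn deg tool xyz [-0.  -8.7  0. ] rows [-0.   -1.73  0.  ]
turn deg tool xyz [ -0.  171.3  -0. ] rows [-0.   34.27 -0.  ]
```

View pics/w1.png

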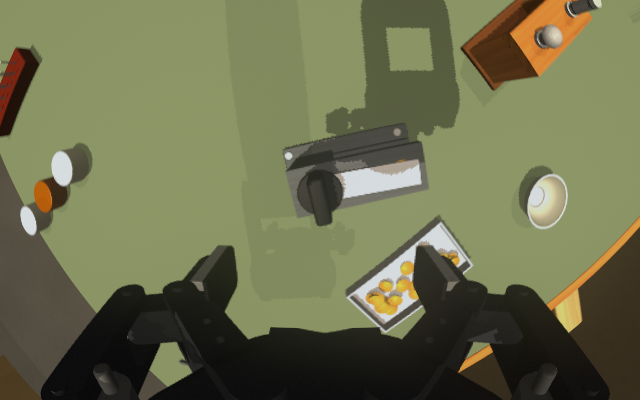

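```bash
cat >> h.py <<'E'
def cloud(p,fish):
    z=np.array(p["z_map"],float); M=np.array(p["mtx"]); v,u=np.mgrid[0:400,0:640]
    x=(u-M[0,2])/M[0,0]; y=(v-M[1,2])/M[1,1]
    if fish:
        r=np.hypot(x,y)+1e-9; k=np.tan(np.minimum(r,1.5))/r; x=x*k;y=y*k; z=np.where(r<1.3,z,0)
    P=np.stack([x*z,y*z,z],-1); W=(P-np.array(p["t"]))@np.array(p["R"]); W[z<=0]=np.nan
    return W
E
python3 - <<'E'
from h import *
def rect(P,nm):
    if len(P)<5: print(nm,len(P));return
    c,wh,a=cv2.minAreaRect(P[:,:2].astype(np.float32)); print(nm,len(P),P.mean(0).round(1),"rect",np.round(c,1),np.round(wh,1),round(a,1))
for n in ["wrist","side","scene"]:
    p=cams.snapshot(n); W=cloud(p,n=="wrist")
    near=np.hypot(W[...,0]-490,W[...,1]+150)<110
    for lo,hi in [(167,182),(121,132),(133,147),(112,121),(60,75),(8,14)]:
        P=W[near&(W[...,2]>lo)&(W[...,2]<hi)]; rect(P,(n,lo))
    for k in ["shutter","knob","upper_bore"]:
        for m in cams.masks_of(p,k)[:1]:
            P=W[m["pixels"]&near]; rect(P,(n,k,round(m["conf"],2)))
E
```

```text
('wrist', 167) 806 [ 476.1 -186.1  172.6] rect [ 476.8 -186.7] [14.9 41.5] 69.1
('wrist', 121) 2113 [ 500.1 -131.2  124.6] rect [ 492.2 -147.9] [128.6  47.2] 69.8
('wrist', 133) 901 [ 475.6 -184.3  139.1] rect [ 475.8 -185.9] [42.8 41. ] 63.1
('wrist', 112) 3072 [ 488.3 -142.7  119. ] rect [ 491.6 -149.4] [141.4  51.7] 69.2
('wrist', 60) 444 [ 474.9 -127.4   68.4] rect [ 470.6 -140.4] [138.2   5.7] 69.0
('wrist', 8) 1752 [ 463.6 -136.7   11.1] rect [ 463.4 -138.8] [170.1  26.1] 71.1
('wrist', 'shutter', 0.64) 2115 [ 500.1 -131.1  124.5] rect [ 501.5 -131.3] [85.1 28.3] 67.4
('wrist', 'knob', 0.85) 1771 [ 475.8 -184.8  154.6] rect [ 498.  -187.8] [42.5 85.1] 86.6
('wrist', 'upper_bore', 0.62) 9630 [ 481.8 -147.4  102.6] rect [ 500.8 -155.5] [174.  103.1] 68.9
('side', 167) 118 [ 474.6 -182.2  171.6] rect [ 476.2 -184.6] [17.5 41.4] 71.2
('side', 121) 428 [ 495.2 -133.9  124.5] rect [ 488.  -146.7] [129.5  47.8] 70.0
('side', 133) 171 [ 476.1 -174.1  139.9] rect [ 474.9 -176.4] [42.5 28.4] 7.1
('side', 112) 577 [ 489.1 -127.2  118.2] rect [ 489.8 -148.1] [144.   51.9] 69.0
('side', 60)
[... 486 characters left out ...]
] [16.5 40.5] 63.7
('scene', 121) 350 [ 500.  -133.5  124.8] rect [ 492.  -147.1] [140.2  49.5] 68.6
('scene', 133) 121 [ 482.8 -176.3  140.1] rect [ 484.2 -177.8] [22.9 42.4] 50.5
('scene', 112) 339 [ 504.  -129.2  118.7] rect [ 490.9 -149.3] [145.   51.4] 69.1
('scene', 60) 428 [ 510.  -119.4   68.7] rect [ 492.8 -147.4] [140.7  50.8] 69.8
('scene', 8) 700 [ 512.  -122.8   11.9] rect [ 492.3 -146.7] [171.   80.3] 69.1
('scene', 'shutter', 0.82) 260 [ 500.2 -132.8  125.6] rect [ 498.1 -135.2] [95.1 33.2] 67.2
('scene', 'knob', 0.86) 325 [ 481.6 -179.8  154. ] rect [ 480.9 -177.9] [27. 41.] 69.3
('scene', 'upper_bore', 0.74) 2627 [ 505.1 -135.4   74.4] rect [ 492.3 -146.7] [171.   80.3] 69.1
```

```bash
python3 - <<'E'
from h import *
plan([476.8,-185.6,167],[.357,.934])
E
```

```text
pos [ 476.8 -181.2  301.3] t 7.1 q [-0.51 -0.25  1.82 -0.    1.58 -1.49] w 85.49083486668133
shift/50 tool xyz [ 0.05  2.69 -0.07] total
turn deg tool xyz [  0.  -12.9  -0. ] rows [ 0.   -2.58 -0.  ]
turn deg tool xyz [  0.  167.1   0. ] rows [ 0.   33.42  0.  ]
```

arm_command:
  commands: [0,0.05,0,-0.07,0,-0.86,0,0,0,0,0,0,-0.86,0,0,0,0,0,0,-0.86,0,0,0,0.6,0,0,0,0,0,0,0.6,0,0,0,0,0,0,0.6,0,0,0,0,0,0,0.5,0,0,0,0,0,0,0.39,0,0,0,0]

```text
t: 8.1
position: [476.7, -185.4, 165.6]
tool_rot: [-1.551, 0.287, -0.286]
ft_force: [-0.3, -1.4, 0.2]
gripper_width: 85.4
```

```bash
python3 - <<'E'
from h import *
plan([476.8,-185.6,167],[.357,.934])
p=cams.snapshot("wrist");save(p,"w2")
E
```

```text
pos [ 476.7 -185.4  165.6] t 8.1 q [-0.52 -0.15  1.96  0.    1.33 -1.72] w 85.40520183013503
shift/50 tool xyz [ 0.   -0.03 -0.  ] total
turn deg tool xyz [-0. -0. -0.] rows [-0.   -0.   -0.01]
turn deg tool xyz [ 1.0e-01  1.8e+02 -0.0e+00] rows [ 2.0e-02  3.6e+01 -0.0e+00]
```

View pics/w2.png

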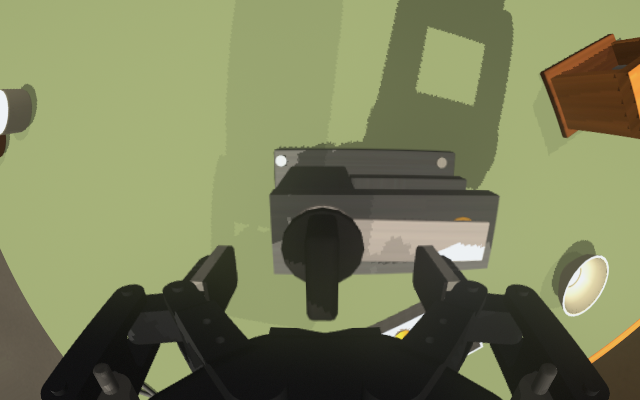

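arm_command:
  commands: [1,0,0,0,0,0,0,1,0,0,0,0,0,0,1,0,0,0,0,0,0,1,0,0,0,0,0,0,1,0,0,0,0,0,0,1,0,0,0,0,0,0]
  grip_force: 60

```text
t: 8.9
position: [477.1, -186.6, 167.9]
tool_rot: [-1.554, 0.286, -0.288]
ft_force: [-3.2, -4.7, 3.8]
gripper_width: 12.8
```

arm_command:
  commands: [1,0,-0.04,0,0,1,0,1,0,0,0,0,1,0,1,0,0,0,0,1,0,1,0,0,0,0,1,0,1,0,0,0,0,1,0,1,0,0,0,0,1,0,1,0,0,0,0,1,0,1,0,0,0,0,1,0]

```text
t: 9.9
position: [476.9, -186.8, 168.0]
tool_rot: [-1.409, 0.829, -0.832]
ft_force: [0.1, -7.3, -4.3]
gripper_width: 13.3
```

arm_command:
  commands: [1,0,0,0,0,1,0,1,0,0,0,0,1,0,1,0,0,0,0,1,0,1,0,0,0,0,0,0]

```text
t: 10.4
position: [476.8, -186.9, 168.0]
tool_rot: [-1.318, 1.025, -1.029]
ft_force: [1.2, -7.4, -3.7]
gripper_width: 13.0
```

```bash
python3 - <<'E'
from h import *
plan([476.8,-185.6,167],[.357,.934])
_,_,s=tool();print(s["ft_force"],s["torque"])
p=cams.snapshot("side");save(p,"s2")
cv2.imwrite("pics/s2b.png",cv2.resize(cv2.imread("pics/s2.png")[80:260,260:480],None,fx=3,fy=3))
E
```

```text
pos [ 476.8 -186.9  168. ] t 10.4 q [-0.52 -0.15  1.96 -0.    1.34 -0.76] w 12.951260233328377
shift/50 tool xyz [-0.03  0.02  0.01] total
turn deg tool xyz [  0.1 -55.    0.2] rows [  0.02 -11.01   0.03]
turn deg tool xyz [-2.00e-01  1.25e+02  1.00e-01] rows [-0.04 24.99  0.03]
[ 1.20895542 -7.39898801 -3.74891102] [-1.22400189 -0.21684544  0.10610997]
```

View pics/s2b.png

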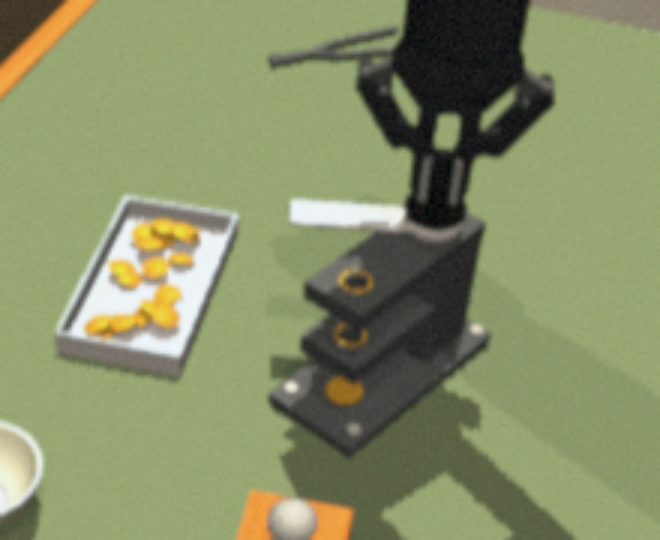

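arm_command:
  commands: [1,0,0,0,0,1,0,1,0,0,0,0,0.6,0,1,0,0,0,0,0,0]

```text
t: 10.82
position: [476.5, -185.8, 168.2]
tool_rot: [-1.26, 1.13, -1.129]
ft_force: [-1.2, -4.3, -1.9]
gripper_width: 12.9
```

```bash
python3 - <<'E'
from h import *
plan([476.8,-185.6,167],[.357,.934])
_,_,s=tool();print(s["ft_force"],s["torque"])
E
```

```text
pos [ 476.5 -185.8  168.2] t 10.825 q [-0.52 -0.15  1.96 -0.    1.34 -0.62] w 12.899404711505118
shift/50 tool xyz [-0.    0.02  0.01] total
turn deg tool xyz [  0.1 -62.9   0. ] rows [  0.02 -12.58   0.  ]
turn deg tool xyz [-0.000e+00  1.171e+02  1.000e-01] rows [-0.000e+00  2.342e+01  2.000e-02]
[-1.19421363 -4.25648971 -1.92963153] [-0.59992727  0.2602532   0.8051891 ]
```

arm_command:
  commands: [0,0,0,0,0,0,0,0,0,0,0,0,0,0,0,0,0,0,0,0,0,0,0,0,0,0,0,0,0,0,0,0,0,0,0,0,0,0,0,0,0,0,0,0,0,0,0,0,0]

```text
t: 11.7
position: [477.0, -185.5, 168.8]
tool_rot: [-1.257, 1.131, -1.131]
ft_force: [0.5, 0.0, -0.2]
gripper_width: 85.4
```

```bash
python3 b.py w3 knob_grip upper_bore shutter_end
```

```text
[ 477.  -185.5  168.8] 11.7 [-0.52 -0.15  1.96  0.    1.34 -0.62]
knob_grip 0.89 [321.2 267.6] [ 476.  -186.3  161. ]
upper_bore 0.6 [392.4 103.8] [ 506.3 -107.1  120. ]
shutter_end 0.96 [466.  217.7] [ 560.2 -165.4  125.5]
```

View pics/w3.png

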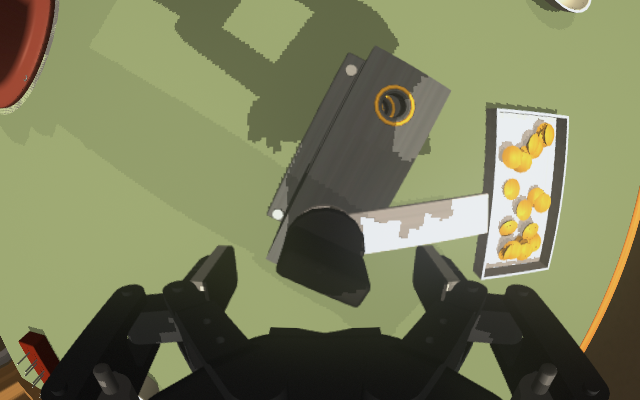

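```bash
python3 - <<'E'
from h import *
def rect(P,nm):
    if len(P)<5: print(nm,len(P));return
    c,wh,a=cv2.minAreaRect(P[:,:2].astype(np.float32)); print(nm,len(P),P.mean(0).round(1),"rect",np.round(c,1),np.round(wh,1),round(a,1))
for n in ["side","scene"]:
    p=cams.snapshot(n); W=cloud(p,False)
    near=np.hypot(W[...,0]-460,W[...,1]-160)<110
    for lo,hi in [(112,121.5),(123,136),(138,158),(164,175)]: rect(W[near&(W[...,2]>lo)&(W[...,2]<hi)],(n,lo))
plan([453,202,290],[.985,.17])
E
```

```text
('side', 112) 2364 [458.1 176.7 119.2] rect [461.2 165. ] [ 60.1 151.8] 9.7
('side', 123) 138 [458.3 177.6 127.3] rect [460.3 169.4] [20.9 92.5] 10.2
('side', 138) 291 [462.1 153.8 148. ] rect [458.1 163.9] [26.9 99.1] 14.0
('side', 164) 127 [453.9 205.9 170. ] rect [454.8 203.7] [16.3 18.5] 24.7
('scene', 112) 1279 [467.7 170.1 119.5] rect [462.  164.1] [ 63.3 150.2] 9.6
('scene', 123) 121 [466.6 170.2 128. ] rect [468.2 173.1] [ 37.4 115.5] 13.7
('scene', 138) 196 [468.6 156.1 148.3] rect [463.2 161.5] [ 21.1 103.2] 12.5
('scene', 164) 74 [457.6 204.2 170. ] rect [456.3 204.3] [16.1 16.9] 48.6
pos [ 476.9 -185.6  168.8] t 12.0 q [-0.52 -0.15  1.96  0.    1.34 -0.62] w 85.03584602072313
shift/50 tool xyz [-7.76 -2.42  0.34] total
turn deg tool xyz [ 0.  -3.7 -0. ] rows [ 0.   -0.74 -0.  ]
turn deg tool xyz [  0.  176.3   0. ] rows [ 0.   35.26  0.  ]
```

arm_command:
  commands: [0,0,-0.6,0,0,0,0,0,0,-0.8,0,0,0,0,0,0,-0.8,0,0,0,0,0,-0.5,-0.22,0,0,0,0,0,-0.8,0,0,0,0,0,0,-0.9,0,0.1,0,0,0,0,-0.9,0,0.1,0,0,0,0,-0.9,0,0.1,0,-0.74,0]

```text
t: 13.0
position: [470.5, 16.3, 290.0]
tool_rot: [-1.285, 1.081, -1.082]
ft_force: [0.1, -0.0, -0.6]
gripper_width: 85.1
```

arm_command:
  commands: [0,-0.9,0,0,0,0,0,0,-0.9,0,0,0,0,0,0,-0.7,0,0,0,0,0,0,-0.5,0,0,0,0,0,0,-0.3,0,0,0,0,0,0,0,0,0,0,0,0]

```text
t: 13.75
position: [442.6, 177.9, 289.8]
tool_rot: [-1.286, 1.082, -1.082]
ft_force: [0.4, -0.0, 0.3]
gripper_width: 85.5
```

```bash
python3 b.py w4 ram_grip doming_head; python3 - <<'E'
from h import *
plan([454.9,203.9,155],[.985,.17])
p=cams.snapshot("wrist"); W=cloud(p,True)
for c in [(454.9,203.9)]:
    P=W[(np.hypot(W[...,0]-c[0],W[...,1]-c[1])<20)&(W[...,2]>160)&(W[...,2]<180)]; r=cv2.minAreaRect(P[:,:2].astype(np.float32)); print(len(P),P.mean(0),r)
P=W[(W[...,2]>114)&(W[...,2]<122)&(np.hypot(W[...,0]-460,W[...,1]-160)<110)]; print(cv2.minAreaRect(P[:,:2].astype(np.float32)))
E
```

```text
[442.6 177.9 289.8] 13.75 [ 0.23 -0.33  1.9  -0.    1.57  0.05]
ram_grip 0.65 [341.8 166.3] [453.1 205.7 149. ]
doming_head 0.66 [341.1 252.2] [468.1 124.8 143. ]
pos [442.9 176.8 289.8] t 13.9 q [ 0.22 -0.33  1.9  -0.    1.57  0.05] w 85.33388723315696
shift/50 tool xyz [-0.49  2.7   0.33] total
turn deg tool xyz [ 0.  -0.1  0. ] rows [ 0.   -0.01  0.  ]
turn deg tool xyz [ -0.  179.9   0. ] rows [-1.000e-02  3.599e+01  0.000e+00]
431 [454.81097669 203.6592905  170.37238124] ((455.17376708984375, 203.1527862548828), (17.35248374938965, 16.967086791992188), 12.298661231994629)
((462.07269287109375, 163.31536865234375), (60.92811584472656, 149.763427734375), 9.302154541015625)
```

View pics/w4.png

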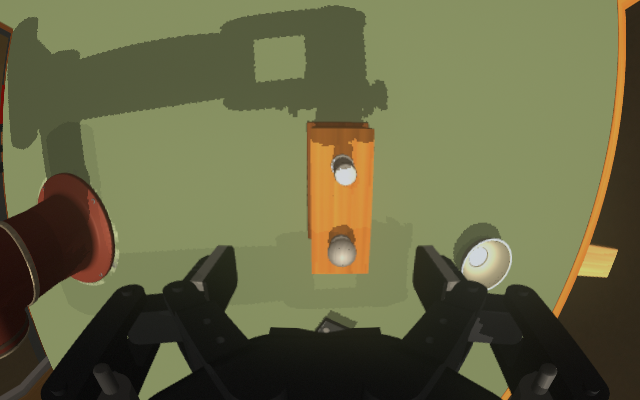

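arm_command:
  commands: [0,-0.49,0,0.33,0,0,0,0,0,0.6,0,0,0,0,0,0,0.6,0,0,0,0,0,0,0.6,0,0,0,0,0,0,0.6,0,0,0,0,0,0,0.31,0,0,0,0,0,0,0,0,0,0,0]

```text
t: 14.82
position: [454.3, 203.9, 153.3]
tool_rot: [-1.287, 1.085, -1.082]
ft_force: [-0.4, 0.2, -0.1]
gripper_width: 85.3
```

```bash
python3 - <<'E'
from h import *
plan([454.9,203.7,154],[.985,.17])
p=cams.snapshot("wrist");save(p,"w5")
E
```

```text
pos [454.3 203.9 153.3] t 14.825 q [ 0.27 -0.17  2.   -0.    1.32  0.1 ] w 85.29297592797444
shift/50 tool xyz [ 0.01 -0.01  0.01] total
turn deg tool xyz [ 0.1 -0.1  0. ] rows [ 0.03 -0.01  0.  ]
turn deg tool xyz [ -0.  179.9   0.2] rows [-0.   35.99  0.04]
```

View pics/w5.png

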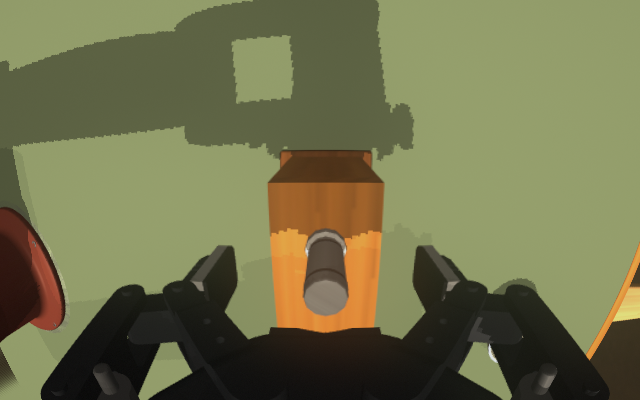

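arm_command:
  commands: [1,0,0,0,0,0,0,1,0,0,0,0,0,0,1,0,0,0,0,0,0,1,0,0,0,0,0,0,1,0,0,0,0,0,0,1,0,0,0,0,0,0]
  grip_force: 90

```text
t: 15.62
position: [455.0, 204.6, 154.9]
tool_rot: [-1.285, 1.082, -1.083]
ft_force: [-1.0, -0.6, 5.1]
gripper_width: 16.1
```

arm_command:
  commands: [1,0,-0.15,0,0,0,0,1,0,-0.3,0,0,0,0,1,0,-0.4,0,0,0,0,1,0,-0.4,0,0,0,0,1,0,-0.4,0,0,0,0,1,0,-0.4,0,0,0,0,1,0,-0.4,0,0,0,0,1,0,-0.3,0,0,0,0]

```text
t: 16.62
position: [455.0, 204.5, 293.5]
tool_rot: [-1.284, 1.082, -1.083]
ft_force: [-0.0, -0.1, -1.2]
gripper_width: 16.1
```

```bash
python3 - <<'E'
from h import *
plan([507,-106,330],[.985,.17])
_,R,s=tool();print(s["ft_force"],R[:,1])
p=cams.snapshot("side");save(p,"s6")
p=cams.snapshot("scene");save(p,"c6")
a=cv2.imread("pics/s6.png")[100:360,240:500];b=cv2.imread("pics/c6.png")[60:320,290:550]
cv2.imwrite("pics/m6.png",cv2.resize(np.hstack([a,b]),None,fx=1.5,fy=1.5))
E
```

```text
pos [455.  204.5 293.5] t 16.625 q [ 0.27 -0.28  1.85 -0.    1.57  0.1 ] w 16.097052858373605
shift/50 tool xyz [ 6.3  -0.73 -0.03] total
turn deg tool xyz [-0.1 -0.  -0. ] rows [-0.01 -0.   -0.  ]
turn deg tool xyz [ 0.0e+00  1.8e+02 -1.0e-01] rows [ 0.0e+00  3.6e+01 -2.0e-02]
[-0.00328696 -0.07881241 -1.20024269] [ 1.08833146e-03  2.97997081e-04 -9.99999363e-01]
```

View pics/m6.png

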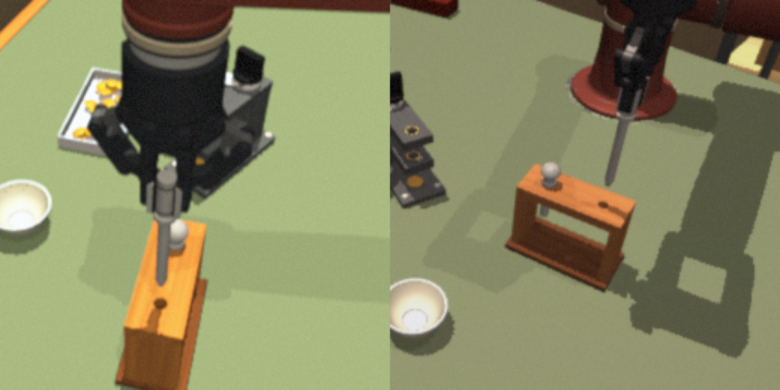

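arm_command:
  commands: [1,0,-0.34,0,0,0,0,1,0,-0.3,0,0,0,0,1,0.3,0,0,0,0,0,1,0.6,0,0,0,0,0,1,0.8,0,0,0,0,0,1,0.8,0,0,0,0,0,1,0.8,0,0,0,0,0,1,0.8,0,0,0,0,0]

```text
t: 17.73
position: [489.3, 0.3, 323.3]
tool_rot: [-1.285, 1.084, -1.083]
ft_force: [0.7, 0.1, -1.3]
gripper_width: 16.0
```

arm_command:
  commands: [1,0.8,0,0,0,0,0,1,0.7,0,0,0,0,0,1,0.5,0,0,0,0,0,1,0.2,0,0,0,0,0,1,0,0,0,0,0,0,1,0,0,0,0,0,0]

```text
t: 18.48
position: [508.1, -105.3, 323.7]
tool_rot: [-1.285, 1.082, -1.082]
ft_force: [1.2, 0.5, -1.2]
gripper_width: 16.1
```

```bash
cat > c.py <<'E'
from h import *
import sys
plan([507,-106,325],[.985,.17])
Z=dict(upper_bore=120,lower_bore=70,medal_top=15)
pos,R,s=tool(); ims=[]
for n in ["side","scene"]:
    p=cams.snapshot(n); W=cloud(p,False)
    near=np.hypot(W[...,0]-490,W[...,1]+148)<110
    for lo,hi,nm in [(112,121.5,"arm"),(8,14,"base")]:
        P=W[near&(W[...,2]>lo)&(W[...,2]<hi)]; c,wh,a=cv2.minAreaRect(P[:,:2].astype(np.float32)); print(n,nm,np.round(c,1),np.round(wh,1),round(a,1))
    for k in Z:
        for r in cams.spot_point(p,k)[:1]: print(n,k,round(r["conf"],2),np.round(r["centre"],1),np.round(atz(p,r["centre"],Z[k]),1))
    for k in ["ram_tip","ram_grip"]:
        for r in cams.spot_point(p,k)[:1]:
            zz=pos[2]-5-(134 if k=="ram_tip" else 0)
            print(n,k,round(r["conf"],2),np.round(r["centre"],1),"at z",round(zz),np.round(atz(p,r["centre"],zz),1))
    for m in cams.masks_of(p,"ram_grip")[:1]:
        P=W[m["pixels"]]; P=P[np.hypot(P[:,0]-pos[0],P[:,1]-pos[1])<30]
        P=P[(P[:,2]<pos[2]-42)]
        print("ram cloud z",np.nanmin(P[:,2]).round(1))
        if len(P)>20:
            c=P.mean(0); v=np.linalg.svd(P-c)[2][0]; v*=np.sign(v[2]); print(n,"ram axis",v.round(3),"at",c.round(1), "top-surface offset incl")
    save(p,sys.argv[1]+n); u,v=proj(p,[507,-106,120]).astype(int); u=np.clip(u,110,530);v=np.clip(v,120,300)
    cc=proj(p,[507,-106,120]); im=cv2.imread("pics/"+sys.argv[1]+n+".png"); ims.append(cv2.resize(im[v-120:v+80,u-100:u+100],None,fx=2,fy=2,interpolation=cv2.INTER_CUBIC)); print(n,"crop origin",u-100,v-120)
cv2.imwrite("pics/"+sys.argv[1]+".png",np.hstack(ims))
E
python3 c.py m7
```

```text
pos [ 508.1 -105.3  323.7] t 18.475 q [-0.35 -0.24  1.77  0.    1.61 -0.52] w 16.05283460128259
shift/50 tool xyz [ 0.01 -0.03 -0.02] total
turn deg tool xyz [ 0.  0. -0.] rows [ 0.    0.01 -0.01]
turn deg tool xyz [  -0. -180.   -0.] rows [-1.000e-02 -3.599e+01 -0.000e+00]
side arm [ 510.5 -156.1] [143.  96.] 68.0
side base [ 488.3 -146.4] [172.2  80.7] 67.3
side upper_bore 0.95 [378.2 175.7] [504.8 -99.5 120. ]
side lower_bore 0.81 [375.4 189.2] [ 510.7 -111.8   70. ]
side medal_top 0.47 [376.6 211.6] [ 500.  -102.2   15. ]
side ram_tip 0.83 [381.5 147.2] at z 185 [ 507.1 -109.5  184.7]
side ram_grip 0.57 [386.2  83.9] at z 319 [ 512.3 -112.9  318.7]
ram cloud z 184.4
side ram axis [-0.007  0.01   1.   ] at [ 506.6 -101.   234.8] top-surface offset incl
side crop origin 278 53
scene arm [ 491.1 -148.6] [143.   51.1] 68.8
scene base [ 491.9 -148.3] [171.5  80. ] 69.0
scene upper_bore 0.73 [270.5 143.8] [ 553.2 -173.8  120. ]
scene lower_bore 0.69 [304.  160.6] [ 501.7 -116.    70. ]
scene medal_top 0.6 [305.6 181.3] [ 510.9 -104.7   15. ]
scene ram_tip 0.88 [306.4 125.1] at z 185 [508.5 -94.1 184.7]
scene ram_grip 0.61 [300.1  65.2] at z 319 [ 507.1 -105.3  318.7]
ram cloud z 186.2
scene ram axis [-0.003  0.001  1.   ] at [ 511.3 -103.5  237.9] top-surface offset incl
scene crop origin 204 26
```

View pics/m7.png

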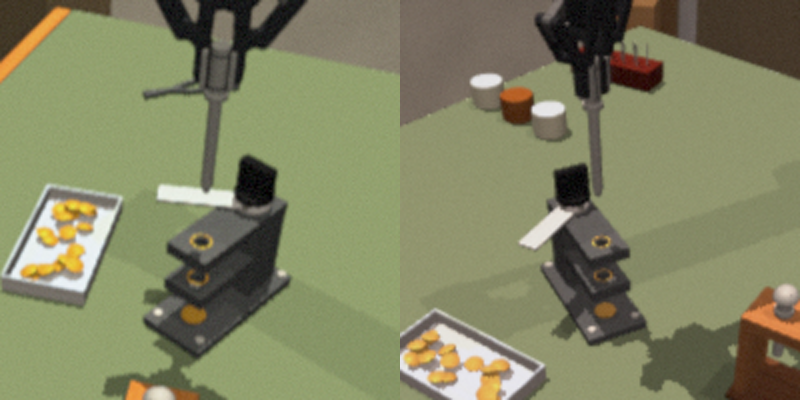

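```bash
cat > d.py <<'E'
from h import *
for n in ["side","scene","wrist"]:
    p=cams.snapshot(n); im=np.array(p["image"]); f=n=="wrist"; hsv=cv2.cvtColor(im,cv2.COLOR_RGB2HSV)
    save(p,"d"+n)
    for nm,z in [("upper",120),("lower",70),("medal",15)]:
        c=proj(p,[507.5,-106,z],f); v,u=np.mgrid[0:400,0:640]
        rad=(18 if nm!="medal" else 22)*abs(p["mtx"][0][0])/(np.array(p["R"])@[507.5,-106,z]+p["t"])[2]
        m=(np.hypot(u-c[0],v-c[1])<rad)&(hsv[...,0]>12)&(hsv[...,0]<28)&(hsv[...,1]>110)
        pts=np.argwhere(m)[:,::-1].astype(np.float32)
        if len(pts)<8: print(n,nm,len(pts),c.round(1)); continue
        x0,y0=pts.min(0);x1,y1=pts.max(0)
        out=[("bbox",((x0+x1)/2,(y0+y1)/2))]
        hull=cv2.convexHull(pts)
        mm=cv2.moments(hull); out.append(("hull",(mm["m10"]/mm["m00"],mm["m01"]/mm["m00"])))
        for q,cc in out: print(n,nm,len(pts),(x1-x0+1,y1-y0+1),q,np.round(cc,1),"exp",c.round(1),atz(p,cc,z,f).round(1))
E
python3 d.py
```

```text
side upper 36 (np.float32(11.0), np.float32(8.0)) bbox [378.  173.5] exp [377.9 173.4] [ 507.3 -105.9  120. ]
side upper 36 (np.float32(11.0), np.float32(8.0)) hull [378.1 173.4] exp [377.9 173.4] [ 507.2 -106.3  120. ]
side lower 39 (np.float32(12.0), np.float32(9.0)) bbox [376.5 191. ] exp [376.  191.3] [ 506.7 -107.4   70. ]
side lower 39 (np.float32(12.0), np.float32(9.0)) hull [376.4 191.1] exp [376.  191.3] [ 506.8 -107.    70. ]
side medal 100 (np.float32(13.0), np.float32(10.0)) bbox [374.  209.5] exp [373.9 209.5] [ 507.4 -106.    15. ]
side medal 100 (np.float32(13.0), np.float32(10.0)) hull [374.1 209.7] exp [373.9 209.5] [ 506.9 -105.5   15. ]
scene upper 16 (np.float32(9.0), np.float32(5.0)) bbox [304. 146.] exp [304.3 146.6] [ 506.1 -108.3  120. ]
scene upper 16 (np.float32(9.0), np.float32(5.0)) hull [304.2 146.1] exp [304.3 146.6] [ 506.2 -107.7  120. ]
scene lower 18 (np.float32(9.0), np.float32(6.0)) bbox [305.  163.5] exp [305.2 163.4] [ 508.2 -106.1   70. ]
scene lower 18 (np.float32(9.0), np.float32(6.0)) hull [304.9 163.4] exp [305.2 163.4] [ 508.  -106.6   70. 
[... 199 characters left out ...]
] [ 508.1 -105.4   15. ]
wrist upper 166 (np.float32(22.0), np.float32(21.0)) bbox [323.5 182. ] exp [323.4 181. ] [ 507.8 -107.1  120. ]
wrist upper 166 (np.float32(22.0), np.float32(21.0)) hull [323.4 182.1] exp [323.4 181. ] [ 507.7 -107.2  120. ]
wrist lower 111 (np.float32(22.0), np.float32(14.0)) bbox [323.5 178.5] exp [323.6 172.9] [ 508.6 -112.9   70. ]
wrist lower 111 (np.float32(22.0), np.float32(14.0)) hull [323.5 179. ] exp [323.6 172.9] [ 508.7 -113.5   70. ]
wrist medal 67 (np.float32(20.0), np.float32(10.0)) bbox [323.5 176.5] exp [323.7 166.1] [ 509.7 -120.7   15. ]
wrist medal 67 (np.float32(20.0), np.float32(10.0)) hull [323.4 176.8] exp [323.7 166.1] [ 509.7 -121.1   15. ]
```

View pics/dwrist.png

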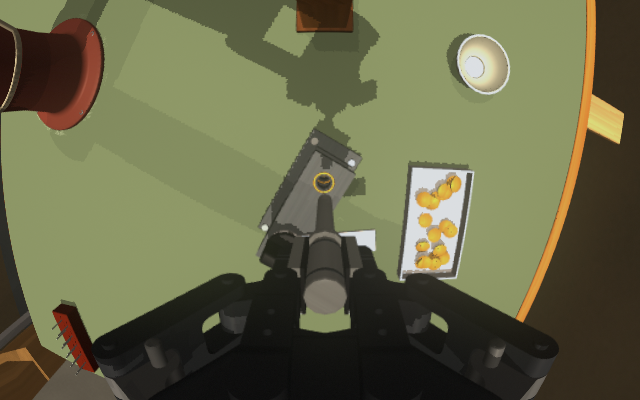

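arm_command:
  commands: [1,0.01,0,-0.02,0,0,0,1,0,0.4,0,0,0,0,1,0,0.4,0,0,0,0,1,0,0.3,0,0,0,0,1,0,0.15,0,0,0,0,1,0,0.1,0,0,0,0,1,0,0.1,0,0,0,0,1,0,0.1,0,0,0,0]

```text
t: 20.32
position: [507.6, -106.7, 246.6]
tool_rot: [-1.285, 1.082, -1.083]
ft_force: [-0.1, -0.6, -1.7]
gripper_width: 16.3
```

```bash
python3 c.py m8
```

```text
pos [ 507.6 -106.7  246.6] t 20.325 q [-0.35 -0.2   1.86  0.    1.48 -0.52] w 16.306675193436142
shift/50 tool xyz [-0.02 -1.57 -0.01] total
turn deg tool xyz [-0.1 -0.   0. ] rows [-0.01 -0.    0.  ]
turn deg tool xyz [-0.0e+00  1.8e+02 -1.0e-01] rows [-1.0e-02  3.6e+01 -2.0e-02]
side arm [ 510.3 -155.8] [144.6  95. ] 69.1
side base [ 490.4 -146.9] [172.6  81.2] 68.9
side upper_bore 0.88 [379.6 176.1] [501.7 -99.5 120. ]
side lower_bore 0.64 [374.6 188.3] [ 513.2 -113.9   70. ]
side medal_top 0.56 [376.5 210.6] [ 501.2 -105.    15. ]
side ram_tip 0.9 [377.1 175.4] at z 108 [ 510.8 -113.5  107.6]
side ram_grip 0.62 [384.8 121.9] at z 242 [ 507.  -112.3  241.6]
side crop origin 278 53
scene arm [ 491.8 -148.5] [142.6  50.9] 69.8
scene base [ 492.4 -147. ] [171.   79.5] 69.2
scene lower_bore 0.97 [304.6 161.1] [ 502.1 -113.5   70. ]
scene ram_tip 0.48 [303.6 152.5] at z 108 [ 513.4 -103.2  107.6]
scene ram_grip 0.51 [303.7  97.7] at z 242 [ 497.5 -109.9  241.6]
ram cloud z 117.8
scene ram axis [0.011 0.003 1.   ] at [ 510.5 -104.8  161.9] top-surface offset incl
scene crop origin 204 26
```

View pics/m8.png

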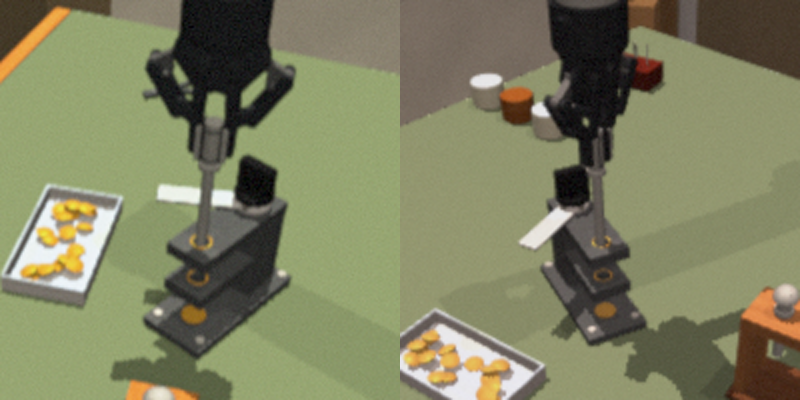

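arm_command:
  commands: [1,0,0.1,0,0,0,0,1,0,0.1,0,0,0,0,1,0,0.1,0,0,0,0,1,0,0.1,0,0,0,0,1,0,0.1,0,0,0,0,1,0,0.1,0,0,0,0,1,0,0,0,0,0,0]

```text
t: 21.9
position: [507.1, -106.5, 215.7]
tool_rot: [-1.285, 1.084, -1.082]
ft_force: [-0.4, -0.2, -2.1]
gripper_width: 15.8
```

No contact force, tip about 6 mm above the lower bore; continuing down slowly.

arm_command:
  commands: [1,0,0.1,0,0,0,0,1,0,0.1,0,0,0,0,1,0,0.1,0,0,0,0,1,0,0.1,0,0,0,0,1,0,0.1,0,0,0,0,1,0,0.1,0,0,0,0,1,0,0,0,0,0,0]

```text
t: 22.78
position: [507.1, -106.5, 185.7]
tool_rot: [-1.285, 1.084, -1.082]
ft_force: [-0.1, -0.3, -1.6]
gripper_width: 16.2
```

```bash
python3 c.py m9 | head -3; python3 -c "
from h import *
print(tool()[2]['ft_force'],tool()[2]['torque'])"
```

```text
pos [ 507.1 -106.5  185.7] t 22.775 q [-0.35 -0.15  1.93  0.    1.37 -0.52] w 16.246203964620527
shift/50 tool xyz [-0.01 -2.79 -0.  ] total
turn deg tool xyz [ 0.1 -0.  -0. ] rows [ 0.01 -0.   -0.01]
[ 0.06429928  0.1164954  -1.17400869] [-0.02374768 -0.02205575 -0.01016515]
```

View pics/m9.png

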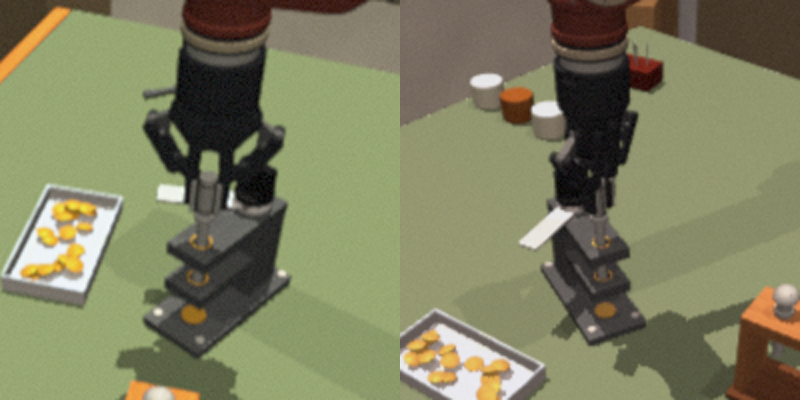

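arm_command:
  commands: [1,0,0.11,0,0,0,0,1,0,0.1,0,0,0,0,1,0,0,0,0,0,0,1,0,0,0,0,0,0,1,0,0,0,0,0,0]

```text
t: 24.1
position: [507.5, -106.7, 176.0]
tool_rot: [-1.285, 1.082, -1.083]
ft_force: [1.2, 0.2, -1.5]
gripper_width: 15.9
```

```bash
python3 c.py m10 | grep -E "pos|tip"; python3 - <<'E'
from h import *
print(tool()[2]['ft_force'],tool()[2]['torque'])
p=cams.snapshot("side"); W=cloud(p,False)
for n in ["side","scene"]:
    p=cams.snapshot(n);W=cloud(p,False)
    P=W[(np.hypot(W[...,0]-507,W[...,1]+106)<12)]
    h,e=np.histogram(P[:,2],bins=np.arange(10,80,5)); print(n,dict(zip(e.astype(int).tolist(),h.tolist())))
    save(p,"z"+n); c=proj(p,[507,-106,60]).astype(int); im=cv2.imread("pics/z"+n+".png")[c[1]-50:c[1]+50,c[0]-40:c[0]+40]; cv2.imwrite("pics/zz"+n+".png",cv2.resize(im,None,fx=5,fy=5,interpolation=cv2.INTER_CUBIC))
    print(n,"tip z35 px in crop",(proj(p,[507,-106,35])-c+[40,50])*5, "knob", [(round(m["conf"],2)) for m in cams.masks_of(p,"knob")[:1]])
cv2.imwrite("pics/zz.png",np.hstack([cv2.imread("pics/zzside.png"),cv2.imread("pics/zzscene.png")]))
E
```

```text
pos [ 507.5 -106.7  176. ] t 24.1 q [-0.35 -0.14  1.93  0.    1.35 -0.52] w 15.85225525100249
side ram_tip 0.64 [375.5 199.4] at z 37 [ 509.  -115.6   37. ]
[-0.08159658 -0.69250699 -2.01199109] [ 0.0203191  -0.01633129 -0.01909402]
side {10: 53, 15: 9, 20: 0, 25: 0, 30: 0, 35: 0, 40: 0, 45: 0, 50: 0, 55: 0, 60: 0, 65: 29, 70: 18}
side tip z35 px in crop [199.32554201 295.58191046] knob [0.67]
scene {10: 17, 15: 32, 20: 0, 25: 0, 30: 0, 35: 0, 40: 0, 45: 0, 50: 0, 55: 0, 60: 0, 65: 12, 70: 23}
scene tip z35 px in crop [204.82277567 291.43254714] knob [0.62]
```

View pics/zz.png

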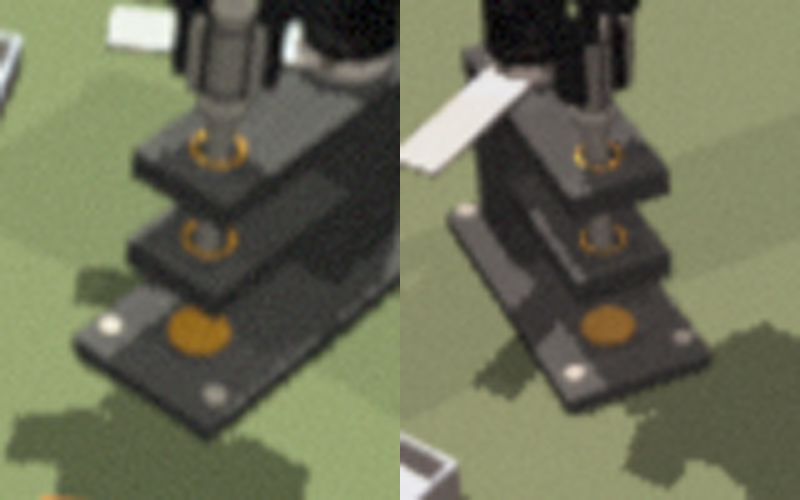

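```bash
python3 - <<'E'
from h import *
for n in ["side","scene"]:
    p=cams.snapshot(n);W=cloud(p,False)
    d=np.hypot(W[...,0]-507.5,W[...,1]+106.5); P=W[(d<16)&(W[...,2]>118)&(W[...,2]<200)]; D=np.hypot(P[:,0]-507.5,P[:,1]+106.5)
    for a in range(118,200,4):
        m=(P[:,2]>=a)&(P[:,2]<a+4)
        if m.any(): print(n,a,m.sum(),D[m].mean().round(1),D[m].max().round(1))
p=cams.snapshot("wrist");save(p,"wf")
W=cloud(p,True); P=W[(W[...,2]>167)&(W[...,2]<180)&(np.hypot(W[...,0]-476.8,W[...,1]+185.6)<30)]; print(len(P), cv2.minAreaRect(P[:,:2].astype(np.float32)) if len(P)>5 else 0)
E
```

```text
side 118 81 11.9 15.9
side 122 10 5.8 7.5
side 126 10 5.8 7.8
side 130 9 5.5 6.6
side 134 5 6.1 6.9
side 138 3 9.7 10.8
side 142 24 10.1 12.3
side 146 15 9.1 11.1
side 150 13 8.7 10.7
side 154 15 9.2 14.2
side 158 18 10.8 16.0
side 162 17 9.9 15.6
side 166 19 9.4 15.5
side 170 16 10.5 15.4
side 174 17 10.5 16.0
side 178 20 9.5 15.6
side 182 15 9.3 14.6
side 186 23 10.2 15.8
side 190 50 7.0 14.6
side 194 3 12.4 13.8
side 198 1 11.4 11.4
scene 118 53 11.6 16.0
scene 122 12 6.9 12.9
scene 126 6 5.0 6.0
scene 130 8 5.1 7.2
scene 134 6 5.1 6.6
scene 138 3 8.5 9.3
scene 142 14 9.5 12.0
scene 146 15 9.0 12.0
scene 150 6 9.6 13.8
scene 154 9 11.1 15.6
scene 158 8 11.1 15.0
scene 162 13 12.2 15.9
scene 166 6 12.4 15.5
scene 170 13 12.0 15.9
scene 174 8 10.4 15.9
scene 178 11 11.8 15.8
scene 182 9 11.8 14.9
scene 186 12 11.3 15.6
scene 190 17 10.6 15.2
scene 194 7 11.2 12.7
scene 198 4 11.7 13.2
0 0
```

View pics/wf.png

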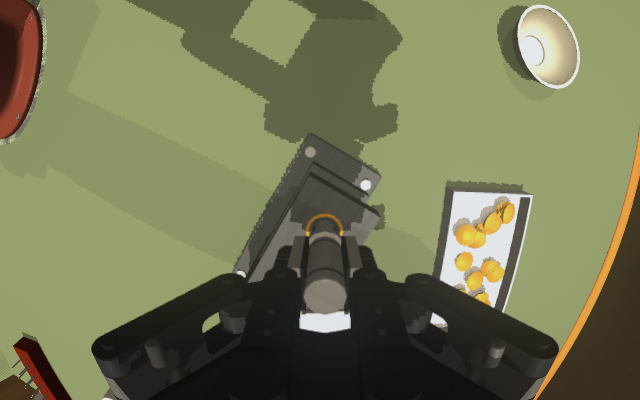

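View pics/m10.png

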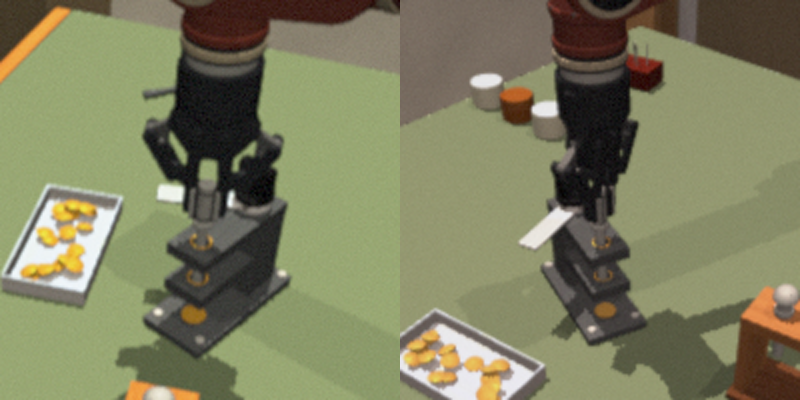

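```bash
python3 -c "
from rig import order
print(order.close_job())"
```

```text
the job is handed in; nothing more can be done
None
```

I opened the shutter, threaded the ram through both bushings, and handed the job in while still holding it there. The hand-in gives no verdict.

- **Knob:** I gripped it and twisted it clockwise to the stop. The wrist had turned about 63° and the moment on it jumped to 0.8 N m. I then opened the fingers to 85 mm, and the wrist picture showed the knob back at rest with the bushing uncovered.
- **Ram:** I drew it from the rack, carried it over the doming punch and lowered it through the upper and then the lower bushing. The sensed force stayed at about 2 N or less on the way down.
- **Final position:** The tip is about 35 mm above the bench, which is about 20 mm above the medal. I worked this out from the heights of the ram's collar and top, because the lower arm hid the tip from both fixed cameras. The ram sits within about 1 mm of the bore axis. The tool was vertical to within about 0.1° while I lowered it, and its orientation had not changed at the last reading.
- **Other things on the bench:** The tray and bowl look undisturbed in the last pictures, and the doming punch was still in the rack. I did not measure their positions again.

Two things I could not check at the end. The gripper hid the knob's bar, so its rest position rests on the earlier picture and on the near-zero wrist force. The networks' `ram_tip` and bore points were up to about 10 mm off, and sometimes more, so I relied on the rim colours and depth fits instead, which agreed to 1–2 mm.

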